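# Index the ring carousel and hang a bearing ring

### The job

Turn the hook carousel anticlockwise, seen from above, until its empty hook comes up against the stop. Then hang the small loose bearing ring on that hook, feeling for the pin without forcing it, and lower it until it lies flat on the hook's collar; let go with the carousel still at the stop, and leave the big ring and the nut where they lie.

Things in the scene. Friction and masses are not known exactly. Their poses are not given: they have to be found in the camera images.
- stand: Fixed stand of the carousel, dark steel foot 170 mm across. Origin: centre of its underside, on the turning axis; z up. At the stop the empty hook points along this frame's -x. Above it turn a hub 64 mm across (118 mm high over all) and four flat arms at 90 degrees, 24 mm wide, top face 90 mm high, 154 mm long from the axis. Three hooks carry fixed rings, one is empty.
- carousel (a joint): Carousel angle (rad), grows anticlockwise seen from above; 0 at the hard stop, starts -1.3 to -0.7. The empty hook's direction from the axis is the stand's -x turned by this angle. Friction drag of about 4 N at the hook; it stays where left. Turn it by pushing on the empty hook's pin; over 45 N from the fingers damages it.
- seat (a point): Centre of the empty hook's eccentric disc, on the top face of its arm, 115 mm from the turning axis; turns with the carousel, z up. The dark disc (50 mm across, 4 mm thick) is clamped at an unmeasured angle: the hook's pin stands 9 mm off this centre, in any direction (rigid below 40 N). Feel for the pin or look.
- pin_plane (a point): Point right above the seat point at the height of the pin's flat top, 140 mm above the bench. On the disc is a collar 38 mm across (top 99 mm above the bench), and on it, with the same centre, an upright steel pin 27.4 mm across, 41 mm long, top edge broken 1 mm. Pin and collar are 9 mm off this point in an unknown direction. A ring home on the collar has its centre 20 mm above the seat point.
- ring_mid (a point): Centre, half-way up, of the small loose bearing ring: grey steel, 56 mm across, 22 mm high, bore 33 mm (the pin has at least 1.4 mm play all round), 0.2 to 0.31 kg, lying flat; like the rings on the other hooks. z is its axis. Grasp it across the outside. Pressing it on the hook with over 45 N damages it. The tall toolbox at the left begins at y = 0.24.
- big_ring_mid (a point): Centre, half-way up, of a bigger loose grey ring, 70 mm across, 30 mm high, lying flat; not to be moved.
- nut_mid (a point): Centre, half-way up, of a dark hexagon nut, 36 x 42 mm, 19 mm high, lying flat; not to be moved.

How it is judged (in metres and radians):
On the way, in this order (a step that is already met when the one before it is completed fails the run):
1. the carousel is turned up against its stop (value of joint carousel above -0.03 rad), for 0.2 s.
2. the small ring is on the empty hook, down on its collar (z of ring_mid in the frame of seat between 0.0165 and 0.023 m and horizontal distance between ring_mid and seat below 0.0125 m), for 0.2 s.
At the end, for the whole second after the job is handed in: The carousel stands within 0.05 rad of its stop and is still; the small ring is on the empty hook with the pin through its bore (centre within 12.5 mm of the seat point sideways), flat within 0.1 rad, its centre within 2.5 mm above the home height of 20 mm over the seat point (value of joint carousel above -0.05 rad and z of ring_mid in the frame of seat between 0.0165 and 0.0225 m and horizontal distance between ring_mid and seat below 0.0125 m and angle between ring_mid's own z axis and vertical below 0.1 rad and velocity of joint carousel between -0.05 and 0.05 rad/s); the robot touches nothing.
It fails at once if the ring is pressed on the carousel with more than 45 N (contact force between ring and stand above 45 N).
It fails at once if the fingers press on the carousel with more than 45 N (contact force between the fingers and stand above 45 N).
It fails at once if the big ring is moved by more than 30 mm (distance of big_ring_mid from where it was at the start of the episode above 0.03 m).
It fails at once if the nut is moved by more than 30 mm (distance of nut_mid from where it was at the start of the episode above 0.03 m).
It also fails if it takes over 72 s, if anything falls off the work surface, if the arm or the gripper's body presses on something with over 40 N, if the wrist force passes 120 N, or if a joint passes its speed limit or range.

### The arm

A 6-joint arm with a two-finger parallel gripper is mounted at the origin on a cart in front of the work surface, level with it; the furniture and walls round the work are solid. World frame = base frame: x ahead of the robot, y to its left, z up, the work surface at z = 0. Lengths are in m, angles in degrees, forces in N, time in s.
With the tool pointing down it reaches from about 0.3 to 0.825 m from the base axis. Payload 5.4 kg.
Tool frame: the origin (TCP) lies midway between the tips of the shut fingers; the grasp point (between the pads) lies 19 mm behind it (robot.pinch_z is the distance from the TCP to the grasp point, in m); z points along the fingers, y is the direction in which the jaws open and shut (so a half turn about z gives the same grasp; the last joint's range is limited). The gripper opens to 92 mm and grips with 3 to 60 N. Pads are 20 mm wide; open, the fingers measure 128 mm over their backs; the gripper's body (75 mm by 189 mm) begins 69 mm behind the grasp point.
Start: joints at [57.405, 9.076, 91.501, -0, 79.423, -12.038], TCP at [0.202, 0.538, 0.215] pointing down, gripper open.
Joint ranges: [-166.64, 166.64], [-54.1, 131.32], [10.49, 154.53], [-73.88, 253.88], [9.74, 151.15], [-171.62, 171.62]. Speed limits (degrees/s): [147.25, 147.25, 180, 180, 180, 180].

### API

Orientations are given as [roll, pitch, yaw] about the fixed x, y, z axes, in that order (R = Rz(yaw) Ry(pitch) Rx(roll)).
In Python, from cell import robot gives the robot as it stands.
- The arm moves only by the tool drive_tool, never from a script. Its argument "series" is one flat list of numbers, 7 for each row, row after row: the shift along the tool's x, y, z in mm, then the turn, a rotation vector about the tool's x, y, z in rad, then the gripper's target within -1 to 1 (fully open at 1, half-way at 0, shut at -1). In form: [tx, ty, tz, ax, ay, az, hand, tx, ty, tz, ax, ay, az, hand, ...]. A call has 1 to 5 rows; each row is the pose to reach, as a shift and turn from the pose commanded when the call began, along the tool's axes at that moment; what a row does not reach only later rows make up. A row lasts 1/8 s, in which the tool goes at most 62.5 mm and 10.7 degrees, less where a joint would pass 70% of its speed; a pose out of reach is approached as far as the arm can. A call with a gripper value outside its range is refused whole. The fingers move at their own pace and stop on an object; "force" is the grip in N (left out, the last holds). Time passes only in rows, so rows that repeat a pose let the fingers close. It gives the time, the measured TCP pose, the force and the opening at its end, in the units of the state.
- robot.read_state(): the state, without advancing time (a new reading comes with each control period).
- robot.grab_frame(name): name is "side" or "top"; returns the picture (384x512x3 uint8, red, green, blue); there is no depth.
- robot.get_calibration(name): a dict with "fx", "fy", "cx", "cy" (pixels), "position" and "orientation" of the camera in the world. Camera axes: x right, y down, z forward; pixel columns grow to the right and rows downward; lengths in m; the calibration is good to about 2 mm. A picture is of the moment at which its call begins. get_calibration takes no time and is no camera call.
- robot.sign_off(): hands the job in, once; it reports no verdict.
Trained networks look in the newest picture that a camera, given by its name, has taken for a name from the list of things; names that differ only in an ending like _2 or _b are one class to them, and where a whole thing is asked for, a point or a joint stands for the part that bears it (a point fixed in the world has none). Each returns a list of dicts, best first, with "conf" (0 to 1); they miss things now and then, are a little off and sometimes report something else, mostly with a low value. They report only what shows in the picture. A call takes as long as a camera call.
- robot.find_in(camera, query): "extent" ([centre column, centre row, width, height] in pixels, round what is visible of it).
- robot.pinpoint(camera, query): "uv" ([column, row] in pixels: a listed point, or the origin of a listed thing).
The state is a dict: "clock": time; "joint_positions": joint angles; "joint_velocities": joint speeds; "joint_torque": joint torques, N m; "eef_pos": TCP position; "ee_rot": TCP orientation; "ft_force": force on the tool from outside, world axes, zero at the start; "wrist_torque": the same for the moment, N m; "width": opening from 0.0 (shut) to 1.0 (fully open).
Only numpy, scipy, OpenCV 4.12 (cv2) and the standard library are available. Lean on these libraries where they do the work, as an engineer would, in place of code of your own. Each camera call takes 0.05 s, during which the arm holds its last target.

## Working session

There is one attempt and no reset: what is moved stays moved. The work goes in short steps, Python scripts to look and compute and a tool call to move; the robot and the scene stay as the last step left them, time stands still between calls to the robot, and variables do not carry over. Pictures are saved under pics/ and viewed, and the job is handed in when it is done.

Besides the shell and the picture viewer there is one more tool, called after "Request:" as name(argument=value, ...), one argument or row to a line, values as JSON. drive_tool: Moves the arm, as the interface text tells. Its arguments: {"type":"object","properties":{"series":{"type":"array"},"force":{"type":"number"}},"required":["series"]}

```bash
ls; mkdir -p pics; cat > h.py <<'E'
import numpy as np, cv2
from cell import robot
def cal(n):
    c=robot.get_calibration(n); return c
if __name__=="__main__":
    for n in("side","top"):
        print(n,cal(n))
        im=robot.grab_frame(n); cv2.imwrite(f"pics/{n}0.png",cv2.cvtColor(im,cv2.COLOR_RGB2BGR))
        for q in("stand","seat","pin_plane","ring_mid","big_ring_mid","nut_mid"):
            r=robot.pinpoint(n,q); print(n,q,[(np.round(d["uv"],1).tolist(),round(d["conf"],2)) for d in r[:3]])
    print(robot.read_state())
E
python3 h.py
```

```text
pics
side {'fx': 402.6006002950844, 'fy': 402.6006002950844, 'cx': 250.671189844958, 'cy': 187.29573669024668, 'position': array([ 0.21315371, -0.53734127,  0.67944154]), 'orientation': array([-130.16401407,   -0.451071  ,  -29.20154825])}
side stand [([330.5, 243.2], 0.87)]
side seat [([294.2, 183.1], 0.61)]
side pin_plane [([296.2, 167.6], 0.57)]
side ring_mid [([225.3, 190.7], 0.6)]
side big_ring_mid [([202.4, 240.0], 0.74)]
side nut_mid [([178.2, 204.8], 0.54)]
top {'fx': 375.0406672882804, 'fy': 375.0406672882804, 'cx': 249.28846009970545, 'cy': 194.25273682789307, 'position': array([0.40365864, 0.04266491, 0.96046719]), 'orientation': array([-1.71311082e+02, -4.62650157e-02, -9.11682762e+01])}
top stand [([297.5, 147.4], 0.56)]
top seat [([255.7, 146.2], 0.86)]
top pin_plane [([257.2, 139.9], 0.61)]
top ring_mid [([198.1, 196.5], 0.52)]
top big_ring_mid [([246.4, 245.0], 0.79)]
top nut_mid [([195.8, 247.3], 0.69)]
{'clock': 0.7, 'joint_positions': array([ 5.74061909e+01,  9.07455674e+00,  9.15001147e+01,  3.23732581e-04,
        7.94229239e+01, -1.20385223e+01]), 'joint_velocities': array([ 0.05481205, -0.01991897, -0.0414459 , -0.01446826,  0.03707871,
        0.00861383]), 'joint_torque': array([ 2.26696713e-03, -3.85477924e+01, -3.22310936e+01,  7.04121357e-02,
        3.04516673e-02, -6.68560460e-05]), 'eef_pos': array([0.20191221, 0.53838104, 0.21462279]), 'ee_rot': array([1.79997582e+02, 1.90313405e-04, 1.59444654e+02]), 'ft_force': array([0.49749462, 0.29297216, 0.32632515]), 'wrist_torque': array([ 0.02485208, -0.01018393, -0.00365645]), 'width': 0.9989582657707115}
```

View pics/top0.png

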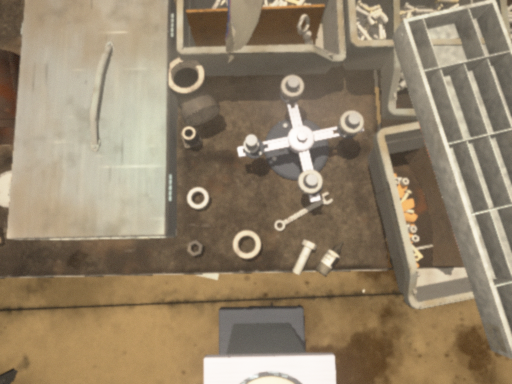

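View pics/side0.png

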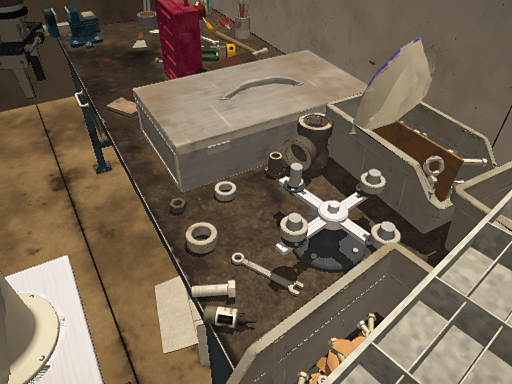

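```bash
cat >> h.py <<'E'
E
cat > g.py <<'E'
import numpy as np, cv2
from scipy.spatial.transform import Rotation as R
from cell import robot
def ray(n,uv):
    c=robot.get_calibration(n)
    M=R.from_euler('xyz',c["orientation"],degrees=True).as_matrix()
    d=M@np.array([(uv[0]-c["cx"])/c["fx"],(uv[1]-c["cy"])/c["fy"],1]); return c["position"],d
def at(n,uv,z):
    p,d=ray(n,uv); return (p+d*(z-p[2])/d[2])
def proj(n,P):
    c=robot.get_calibration(n)
    M=R.from_euler('xyz',c["orientation"],degrees=True).as_matrix()
    q=M.T@(np.asarray(P,float)-c["position"]); return np.array([c["cx"]+c["fx"]*q[0]/q[2],c["cy"]+c["fy"]*q[1]/q[2]])
E
python3 - <<'E'
from g import *
P={"stand":(0,[330.5,243.2],[297.5,147.4]),"seat":(.09,[294.2,183.1],[255.7,146.2]),"pin_plane":(.14,[296.2,167.6],[257.2,139.9]),"ring":(.011,[225.3,190.7],[198.1,196.5]),"big":(.015,[202.4,240],[246.4,245]),"nut":(.0095,[178.2,204.8],[195.8,247.3])}
for k,(z,s,t) in P.items(): print(k,at("side",s,z).round(4),at("top",t,z).round(4))
E
```

```text
stand [ 0.6731 -0.0938  0.    ] [ 0.673 -0.091  0.   ]
seat [0.6532 0.0351 0.09  ] [0.6527 0.0215 0.09  ]
pin_plane [0.6498 0.0292 0.14  ] [0.6531 0.019  0.14  ]
ring [0.5409 0.1707 0.011 ] [0.5456 0.17   0.011 ]
big [0.4199 0.0408 0.015 ] [0.42   0.0488 0.015 ]
nut [0.4169 0.1801 0.0095] [0.417  0.1759 0.0095]
```

```bash
python3 - <<'E'
from g import *
im=cv2.imread("pics/top0.png"); c=im[70:200,225:375]; cv2.imwrite("pics/topc.png",cv2.resize(c,None,fx=5,fy=5,interpolation=cv2.INTER_CUBIC))
im=cv2.imread("pics/side0.png"); c=im[145:275,260:410]; cv2.imwrite("pics/sidec.png",cv2.resize(c,None,fx=5,fy=5,interpolation=cv2.INTER_CUBIC))
print("toolbox corner",[at("top",(165,238),z).round(3) for z in (.1,.15)],at("side",(182,188),0))
print(at("top",(170,238),0))
E
```

```text
toolbox corner [array([0.438, 0.233, 0.1  ]), array([0.436, 0.222, 0.15 ])] [0.45218817 0.24615975 0.        ]
[0.44188215 0.24293263 0.        ]
```

View pics/topc.png

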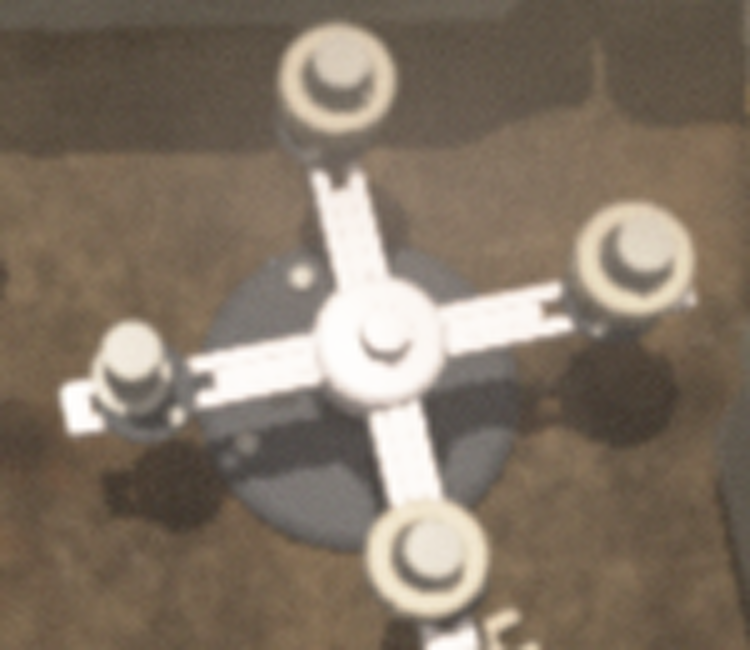

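View pics/sidec.png

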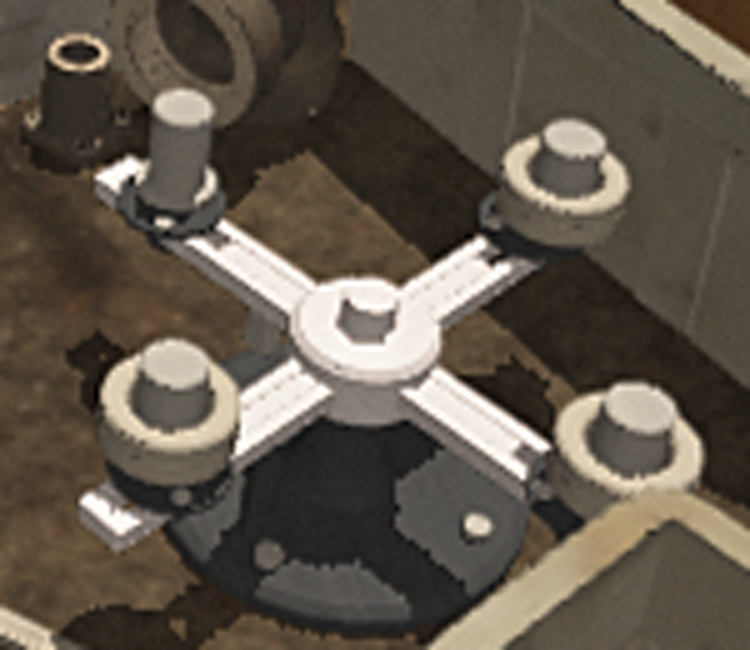

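```bash
python3 - <<'E'
from g import *
def T(x,y): return ((x+.5)/5-.5+225,(y+.5)/5-.5+70)
def S(x,y): return ((x+.5)/5-.5+260,(y+.5)/5-.5+145)
print("pin",at("top",T(130,345),.14),at("side",S(183,107),.14))
print("knob",at("top",T(388,330),.118),at("side",S(372,299),.118))
print("foot", at("top",T(360,395),.0))
print("armtip", at("top",T(68,410),.09),at("side",S(112,174),.09))
print("opp ring/pins top", at("top",T(650,240),.14),at("side",S(640,407),.14),at("top",T(340,60),.14),at("top",T(435,545),.14))
E
```

```text
pin [0.6564042  0.03387749 0.14      ] [0.65313835 0.0340202  0.14      ]
knob [ 0.66799012 -0.08662734  0.118     ] [ 0.66576165 -0.08906484  0.118     ]
foot [ 0.66976428 -0.08847013  0.        ]
armtip [0.64025835 0.06363731 0.09      ] [0.63579829 0.05994656 0.09      ]
opp ring/pins top [ 0.70127514 -0.20475087  0.14      ] [ 0.6988266  -0.20250881  0.14      ] [ 0.7912786  -0.06639676  0.14      ] [ 0.56145819 -0.10004895  0.14      ]
```

```bash
cat > mv.py <<'E'
from g import *
def rows(tgts,st=None):
    """tgts: list of (x,y,z,yaw deg). prints flat rows in tool axes"""
    st=st or robot.read_state()
    p=st["eef_pos"]; M=R.from_euler('xyz',st["ee_rot"],degrees=True)
    for t in tgts:
        d=M.inv().apply(np.array(t[:3])-p)*1000
        r=(M.inv()*R.from_euler('xyz',[180,0,t[3]],degrees=True)).as_rotvec()
        print("  ",d.round(1).tolist(),r.round(4).tolist())
def say():
    s=robot.read_state(); print("t",round(s["clock"],2),"pos",(s["eef_pos"]*1000).round(1),"rot",s["ee_rot"].round(2),"F",s["ft_force"].round(1),"w",round(s["width"],3))
E
python3 - <<'E'
from mv import *
rows([(.22,.48,.215,150),(.25,.42,.215,140),(.28,.36,.215,130),(.31,.31,.215,120),(.34,.26,.215,110)])
E
```

```text
[-37.4, -48.3, -0.4] [0.0, -0.0, 0.1648]
   [-86.6, -94.0, -0.4] [0.0, -0.0, 0.3394]
   [-135.7, -139.6, -0.4] [0.0, -0.0, 0.5139]
   [-181.4, -175.9, -0.4] [0.0, -0.0, 0.6884]
   [-227.0, -212.2, -0.4] [0.0, -0.0, 0.863]
```

Request:
drive_tool(
  series=[-37,-48,0,0,0,0.165,1,-87,-94,0,0,0,0.34,1,-136,-140,0,0,0,0.514,1,-181,-176,0,0,0,0.688,1,-227,-212,0,0,0,0.863,1],
  force=6,
)

```text
clock: 1.32
eef_pos: [0.3401, 0.2595, 0.2149]
ee_rot: [179.9, -0.0, 109.7]
ft_force: [0.4, -0.0, 0.9]
width: 1.004
```

```bash
python3 - <<'E'
from mv import *
say()
rows([(.40,.19,.215,104),(.45,.14,.215,101),(.51,.10,.215,101),(.57,.07,.215,101),(.62,.045,.215,101)])
E
```

```text
t 1.32 pos [340.1 259.5 214.9] rot [179.93  -0.   109.7 ] F [ 0.4 -0.   0.9] w 1.004
   [-85.6, 33.0, -0.0] [0.0013, -0.0001, 0.0994]
   [-149.5, 63.2, -0.0] [0.0013, -0.0002, 0.1518]
   [-207.4, 106.2, 0.0] [0.0013, -0.0002, 0.1518]
   [-255.9, 152.6, 0.1] [0.0013, -0.0002, 0.1518]
   [-296.3, 191.2, 0.2] [0.0013, -0.0002, 0.1518]
```

Request:
drive_tool(
  series=[-55,20,0,0,0,0.1,1,-110,45,0,0,0,0.15,1,-165,75,0,0,0,0.15,1,-220,116,0,0,0,0.15,1,-270,155,0,0,0,0.15,1],
)

```text
clock: 1.95
eef_pos: [0.573, 0.0626, 0.2148]
ee_rot: [180.0, -0.0, 101.4]
ft_force: [-0.1, 0.0, 0.4]
width: 0.997
```

```bash
python3 - <<'E'
from mv import *
say()
rows([(.62,.05,.215,101),(.6547,.034,.205,100.6),(.6547,.034,.160,100.6),(.6547,.034,.115,100.6)])
E
```

```text
t 1.95 pos [573.   62.6 214.8] rot [179.96  -0.   101.36] F [-0.1  0.   0.4] w 0.997
   [-21.7, 43.6, -0.2] [0.0007, -0.0, 0.0063]
   [-44.2, 74.5, 9.8] [0.0007, -0.0, 0.0132]
   [-44.2, 74.4, 54.8] [0.0007, -0.0, 0.0132]
   [-44.2, 74.4, 99.8] [0.0007, -0.0, 0.0132]
```

Request:
drive_tool(
  series=[-22,44,0,0,0,0.01,1,-44,74,0,0,0,0.013,1,-44,74,40,0,0,0.013,1,-44,74,75,0,0,0.013,1,-44,74,100,0,0,0.013,1],
)

```text
clock: 2.58
eef_pos: [0.6518, 0.0357, 0.1124]
ee_rot: [-179.9, -0.0, 100.6]
ft_force: [-0.3, 0.4, -0.5]
width: 0.998
```

Request:
drive_tool(
  series=[0,0,0,0,0,0,-0.2,0,0,0,0,0,0,-0.3],
  force=5,
)

```text
clock: 2.82
eef_pos: [0.6534, 0.0357, 0.116]
ee_rot: [179.9, 0.0, 100.7]
ft_force: [0.9, -1.0, 0.3]
width: 0.804
```

```bash
python3 - <<'E'
from mv import *
say()
for n in("side","top"):
    im=robot.grab_frame(n); c=im[70:200,225:375] if n=="top" else im[90:220,230:380]
    cv2.imwrite(f"pics/{n}1.png",cv2.resize(cv2.cvtColor(c,cv2.COLOR_RGB2BGR),None,fx=4,fy=4,interpolation=cv2.INTER_CUBIC))
E
```

```text
t 2.83 pos [653.4  35.7 116. ] rot [1.7989e+02 3.0000e-02 1.0066e+02] F [ 0.9 -1.   0.3] w 0.804
```

View pics/side1.png

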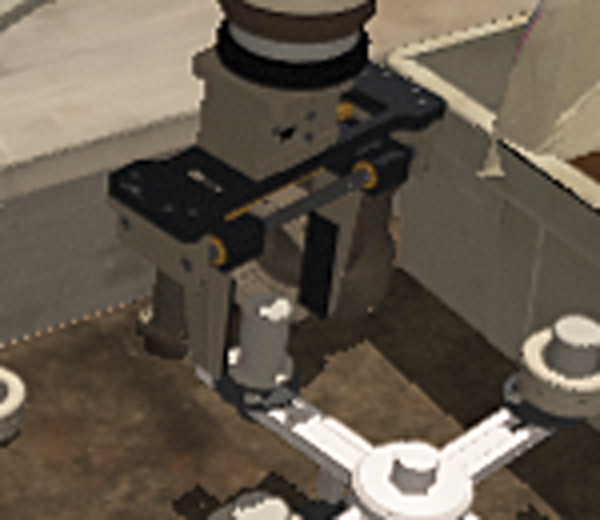

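Request:
drive_tool(
  series=[0,0,0,0,0,0,-0.6,0,0,0,0,0,0,-0.6,0,0,0,0,0,0,-0.6,0,0,0,0,0,0,-0.6,0,0,0,0,0,0,-0.6],
  force=5,
)

```text
clock: 3.55
eef_pos: [0.6523, 0.0357, 0.1146]
ee_rot: [-180.0, -0.0, 100.7]
ft_force: [-1.1, -0.5, 0.8]
width: 0.29
```

```bash
cat > arc.py <<'E'
from mv import *
A=np.array([.667,-.088])
def arc(phis):
    s=robot.read_state(); p=s["eef_pos"]; yaw=s["ee_rot"][2]
    out=[]
    for f in phis:
        q=A+R.from_euler('z',f,degrees=True).as_matrix()[:2,:2]@(p[:2]-A)
        out.append((q[0],q[1],p[2],yaw+f))
    rows(out,s)
if __name__=="__main__":
    import sys
    say(); arc([float(a) for a in sys.argv[1:]])
E
python3 arc.py 3 7 11 15 19
```

```text
t 3.55 pos [652.3  35.7 114.6] rot [-179.96   -0.    100.66] F [-1.1 -0.5  0.8] w 0.29
   [0.3, -6.5, 0.0] [-0.0007, -0.0001, -0.0524]
   [0.1, -15.2, 0.0] [-0.0007, -0.0001, -0.1222]
   [-0.7, -23.9, 0.0] [-0.0007, -0.0001, -0.192]
   [-2.0, -32.5, 0.0] [-0.0007, -0.0002, -0.2618]
   [-4.0, -40.9, 0.0] [-0.0007, -0.0002, -0.3316]
```

Request:
drive_tool(
  series=[0.3,-6.5,0,0,0,-0.052,-0.6,0,-15,0,0,0,-0.122,-0.6,-0.7,-24,0,0,0,-0.192,-0.6,-2,-32.5,0,0,0,-0.262,-0.6,-4,-41,0,0,0,-0.332,-0.6],
)

```text
clock: 4.18
eef_pos: [0.6143, 0.0242, 0.1147]
ee_rot: [179.8, 0.1, 119.8]
ft_force: [6.3, -0.8, -4.5]
width: 0.288
```

```bash
python3 arc.py 3 6 9 12 15
```

```text
t 4.17 pos [614.3  24.2 114.7] rot [1.7980e+02 1.1000e-01 1.1981e+02] F [ 6.3 -0.8 -4.5] w 0.288
   [0.4, -6.5, -0.0] [0.0035, 0.0021, -0.0524]
   [0.4, -13.0, -0.0] [0.0034, 0.0022, -0.1047]
   [0.1, -19.4, -0.1] [0.0034, 0.0023, -0.1571]
   [-0.6, -25.9, -0.1] [0.0033, 0.0023, -0.2094]
   [-1.6, -32.3, -0.1] [0.0033, 0.0024, -0.2618]
```

Request:
drive_tool(
  series=[0.4,-6.5,0,0,0,-0.052,-0.6,0.4,-13,0,0,0,-0.105,-0.6,0,-19.5,0,0,0,-0.157,-0.6,-0.6,-26,0,0,0,-0.209,-0.6,-1.6,-32.3,0,0,0,-0.262,-0.6],
)

```text
clock: 4.8
eef_pos: [0.5874, 0.0063, 0.1147]
ee_rot: [179.8, 0.2, 134.8]
ft_force: [5.9, 0.3, -5.3]
width: 0.288
```

```bash
python3 arc.py 1 2 3 4 5
```

```text
t 4.8 pos [587.4   6.3 114.7] rot [179.84   0.22 134.77] F [ 5.9  0.3 -5.3] w 0.288
   [0.2, -2.1, -0.0] [0.0028, 0.0038, -0.0174]
   [0.3, -4.3, -0.0] [0.0028, 0.0038, -0.0349]
   [0.4, -6.5, -0.0] [0.0028, 0.0039, -0.0524]
   [0.4, -8.6, -0.0] [0.0027, 0.0039, -0.0698]
   [0.4, -10.8, -0.0] [0.0027, 0.0039, -0.0873]
```

Request:
drive_tool(
  series=[0.2,-2.1,0,0,0,-0.017,-0.6,0.3,-4.3,0,0,0,-0.035,-0.6,0.4,-6.5,0,0,0,-0.052,-0.6],
)

```text
clock: 5.18
eef_pos: [0.5826, 0.002, 0.1147]
ee_rot: [179.9, 0.2, 137.7]
ft_force: [6.7, -1.3, -5.2]
width: 0.29
```

Request:
drive_tool(
  series=[0.2,-2.1,0,0,0,-0.017,-0.6,0.3,-4.3,0,0,0,-0.035,-0.6],
)

```text
clock: 5.42
eef_pos: [0.5797, -0.001, 0.1147]
ee_rot: [179.9, 0.3, 139.7]
ft_force: [7.2, -0.7, -5.6]
width: 0.289
```

Request:
drive_tool(
  series=[0.2,-2.1,0,0,0,-0.017,-0.6,0.3,-4.3,0,0,0,-0.035,-0.6],
)

```text
clock: 5.68
eef_pos: [0.5767, -0.004, 0.1148]
ee_rot: [179.9, 0.3, 141.7]
ft_force: [6.5, 0.1, -4.7]
width: 0.289
```

Request:
drive_tool(
  series=[0.2,-2.1,0,0,0,-0.017,-0.6,0.3,-4.3,0,0,0,-0.035,-0.6],
)

```text
clock: 5.92
eef_pos: [0.5739, -0.0072, 0.1148]
ee_rot: [179.9, 0.3, 143.7]
ft_force: [6.9, -1.6, -5.6]
width: 0.29
```

Request:
drive_tool(
  series=[0.2,-2.1,0,0,0,-0.017,-0.6,0.3,-4.3,0,0,0,-0.035,-0.6],
)

```text
clock: 6.18
eef_pos: [0.5711, -0.0104, 0.1149]
ee_rot: [179.9, 0.3, 145.7]
ft_force: [7.8, -0.2, -4.0]
width: 0.29
```

Request:
drive_tool(
  series=[0.2,-2.1,0,0,0,-0.017,-0.6,0.3,-4.3,0,0,0,-0.035,-0.6],
)

```text
clock: 6.42
eef_pos: [0.5685, -0.0138, 0.1149]
ee_rot: [179.9, 0.3, 147.7]
ft_force: [6.4, -0.3, -5.2]
width: 0.29
```

Request:
drive_tool(
  series=[0.2,-2.1,0,0,0,-0.017,-0.6,0.3,-4.3,0,0,0,-0.035,-0.6,0.4,-6.5,0,0,0,-0.052,-0.6],
)

```text
clock: 6.8
eef_pos: [0.5647, -0.0189, 0.1149]
ee_rot: [179.9, 0.3, 150.7]
ft_force: [6.9, 0.7, -3.4]
width: 0.29
```

Request:
drive_tool(
  series=[0.2,-2.1,0,0,0,-0.017,-0.6,0.3,-4.3,0,0,0,-0.035,-0.6,0.4,-6.5,0,0,0,-0.052,-0.6],
)

```text
clock: 7.18
eef_pos: [0.5613, -0.0243, 0.115]
ee_rot: [179.9, 0.3, 153.7]
ft_force: [8.5, 0.2, -5.1]
width: 0.288
```

Request:
drive_tool(
  series=[0.2,-2.1,0,0,0,-0.017,-0.6,0.3,-4.3,0,0,0,-0.035,-0.6,0.4,-6.5,0,0,0,-0.052,-0.6],
)

```text
clock: 7.55
eef_pos: [0.5581, -0.0299, 0.1151]
ee_rot: [179.9, 0.3, 156.6]
ft_force: [7.1, 0.4, -4.2]
width: 0.29
```

```bash
python3 - <<'E'
from mv import *
im=robot.grab_frame("side"); c=im[90:270,210:410]
cv2.imwrite("pics/side2.png",cv2.resize(cv2.cvtColor(c,cv2.COLOR_RGB2BGR),None,fx=3,fy=3,interpolation=cv2.INTER_CUBIC))
E
python3 arc.py 1 2 3 4 5
```

```text
t 7.6 pos [558.  -30.2 115.1] rot [179.9    0.31 156.67] F [ 7.7 -0.6 -4.6] w 0.291
   [0.2, -2.1, -0.0] [0.0018, 0.0055, -0.0174]
   [0.3, -4.3, -0.0] [0.0017, 0.0055, -0.0349]
   [0.3, -6.5, -0.0] [0.0017, 0.0055, -0.0524]
   [0.4, -8.6, -0.0] [0.0016, 0.0055, -0.0698]
   [0.4, -10.8, -0.0] [0.0016, 0.0056, -0.0873]
```

View pics/side2.png

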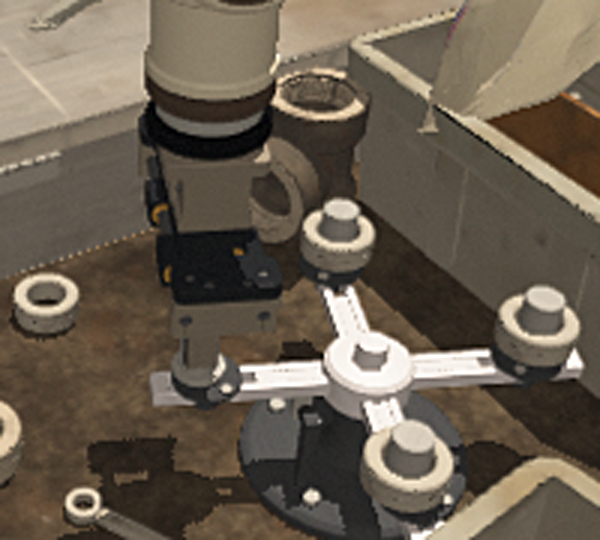

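Request:
drive_tool(
  series=[0.2,-2.1,0,0,0,-0.017,-0.6,0.3,-4.3,0,0,0,-0.035,-0.6,0.4,-6.5,0,0,0,-0.052,-0.6],
)

```text
clock: 7.98
eef_pos: [0.5552, -0.0356, 0.1151]
ee_rot: [179.9, 0.3, 159.6]
ft_force: [6.9, 0.5, -3.2]
width: 0.289
```

Request:
drive_tool(
  series=[0.2,-2.1,0,0,0,-0.017,-0.6,0.3,-4.3,0,0,0,-0.035,-0.6,0.4,-6.5,0,0,0,-0.052,-0.6],
)

```text
clock: 8.35
eef_pos: [0.5532, -0.0397, 0.1153]
ee_rot: [179.7, 0.4, 162.6]
ft_force: [9.7, 7.3, -3.4]
width: 0.354
```

Request:
drive_tool(
  series=[0.1,-1.5,0,0,0,-0.0,-0.6,0.1,-1.5,0,0,0,0,-0.6],
)

```text
clock: 8.6
eef_pos: [0.5527, -0.0411, 0.1153]
ee_rot: [179.7, 0.4, 162.5]
ft_force: [9.8, 7.1, -3.8]
width: 0.384
```

Request:
drive_tool(
  series=[0,2,0,0,0,0,-0.6,0,3.5,0,0,0,0,-0.6,0,3.5,0,0,0,0,-0.6],
)

```text
clock: 8.98
eef_pos: [0.5538, -0.0376, 0.1153]
ee_rot: [179.7, 0.4, 162.6]
ft_force: [9.4, 6.9, -2.9]
width: 0.307
```

Request:
drive_tool(
  series=[0,0.7,0,0,0,0,-0.6,0,0.7,0,0,0,0,-0.6],
)

```text
clock: 9.22
eef_pos: [0.554, -0.0369, 0.1154]
ee_rot: [179.7, 0.4, 162.6]
ft_force: [9.7, 6.3, -2.4]
width: 0.291
```

Request:
drive_tool(
  series=[0,0,0,0,0,0,0.9,0,0,0,0,0,0,0.9,0,0,0,0,0,0.18,0.9,0,0,0,0,0,0.36,0.9,0,0,0,0,0,0.54,0.9],
)

```text
clock: 9.85
eef_pos: [0.5506, -0.0392, 0.1145]
ee_rot: [-180.0, -0.0, 131.3]
ft_force: [0.4, 0.6, -0.8]
width: 0.813
```

Request:
drive_tool(
  series=[0,0,0,0,0,0.18,0.9,0,0,0,0,0,0.36,0.9,0,0,0,0,0,0.54,0.9,0,0,0,0,0,0.72,0.9,0,0,0,0,0,0.9,0.9],
)

```text
clock: 10.48
eef_pos: [0.5506, -0.0392, 0.1145]
ee_rot: [-180.0, 0.0, 79.7]
ft_force: [-0.3, -1.2, 0.0]
width: 0.953
```

Request:
drive_tool(
  series=[0,0,0,0,0,0.13,-0.2,0,0,0,0,0,0.13,-0.6,0,0,0,0,0,0.13,-0.6,0,0,0,0,0,0.13,-0.6,0,0,0,0,0,0.13,-0.6],
  force=5,
)

```text
clock: 11.1
eef_pos: [0.5509, -0.0389, 0.1146]
ee_rot: [-180.0, 0.0, 72.7]
ft_force: [-0.3, 0.6, -0.5]
width: 0.432
```

```bash
python3 - <<'E'
from mv import *
say()
E
```

```text
t 11.1 pos [550.9 -38.9 114.6] rot [-180.      0.     72.67] F [-0.3  0.6 -0.5] w 0.432
```

Request:
drive_tool(
  series=[0,0,0,0,0,0,-0.6,0,0,0,0,0,0,-0.6,0,0,0,0,0,0,-0.6],
)

```text
clock: 11.48
eef_pos: [0.5535, -0.0398, 0.1148]
ee_rot: [179.6, -0.0, 72.6]
ft_force: [8.8, -2.7, -7.5]
width: 0.35
```

```bash
python3 - <<'E'
from mv import *
say()
# lines: tool y coordinate constraints
p1=np.array([.554,-.0369]);y1=np.radians(162.6)
s=robot.read_state();p2=s["eef_pos"][:2];y2=np.radians(s["ee_rot"][2])
n=lambda a:np.array([np.sin(a),-np.cos(a)])
N=np.array([n(y1),n(y2)]);b=[n(y1)@p1,n(y2)@p2]
print("pin",np.linalg.solve(N,b))
E
```

```text
t 11.47 pos [553.5 -39.8 114.8] rot [ 1.7962e+02 -2.0000e-02  7.2630e+01] F [ 8.8 -2.7 -7.5] w 0.35
pin [ 0.55433062 -0.03700361]
```

Request:
drive_tool(
  series=[0,3,0,0,0,0,-0.6,0,5,0,0,0,0,-0.6,0,5,0,0,0,0,-0.6],
)

```text
clock: 11.85
eef_pos: [0.5563, -0.0407, 0.1148]
ee_rot: [179.9, 0.0, 72.6]
ft_force: [3.3, -0.6, -0.8]
width: 0.286
```

```bash
cat > pin.py <<'E'
from mv import *
say()
p1=np.array([.554,-.0369]);y1=np.radians(162.6)
s=robot.read_state();p2=s["eef_pos"][:2];y2=np.radians(s["ee_rot"][2])
n=lambda a:np.array([np.sin(a),-np.cos(a)])
N=np.array([n(y1),n(y2)]);b=[n(y1)@p1,n(y2)@p2]
print("pin",np.linalg.solve(N,b))
E
python3 pin.py
```

```text
t 11.85 pos [556.3 -40.7 114.8] rot [179.92   0.    72.64] F [ 3.3 -0.6 -0.8] w 0.286
pin [ 0.55711994 -0.03787773]
```

Request:
drive_tool(
  series=[0,0,0,0,0,0,0.6,0,0,0,0,0,0,0.6,0,0,-40,0,0,0,0.6,-40,0,-60,0,0,0,0.6,-80,0,-60,0,0,0,0.6],
)

```text
clock: 12.48
eef_pos: [0.5326, -0.1178, 0.177]
ee_rot: [179.8, 0.0, 72.7]
ft_force: [0.4, -0.8, -0.9]
width: 0.792
```

```bash
python3 - <<'E'
from mv import *
say()
for n in("top","side"):
    im=robot.grab_frame(n); cv2.imwrite(f"pics/{n}3.png",cv2.cvtColor(im,cv2.COLOR_RGB2BGR))
    for q in("ring_mid",): print(n,q,[(np.round(d["uv"],1).tolist(),round(d["conf"],2),at(n,d["uv"],.011)) for d in robot.pinpoint(n,q)[:3]])
a=cv2.imread("pics/top3.png")[80:220,175:375]; cv2.imwrite("pics/top3c.png",cv2.resize(a,None,fx=4,fy=4,interpolation=cv2.INTER_CUBIC))
a=cv2.imread("pics/side3.png")[130:270,200:400]; cv2.imwrite("pics/side3c.png",cv2.resize(a,None,fx=4,fy=4,interpolation=cv2.INTER_CUBIC))
E
```

```text
t 12.47 pos [ 532.6 -117.8  177. ] rot [1.7978e+02 4.0000e-02 7.2720e+01] F [ 0.4 -0.8 -0.9] w 0.792
top ring_mid [([198.6, 198.0], 0.84, array([0.54164991, 0.16871353, 0.011     ]))]
side ring_mid [([225.6, 186.9], 0.87, array([0.54827852, 0.18381397, 0.011     ]))]
```

View pics/top3c.png

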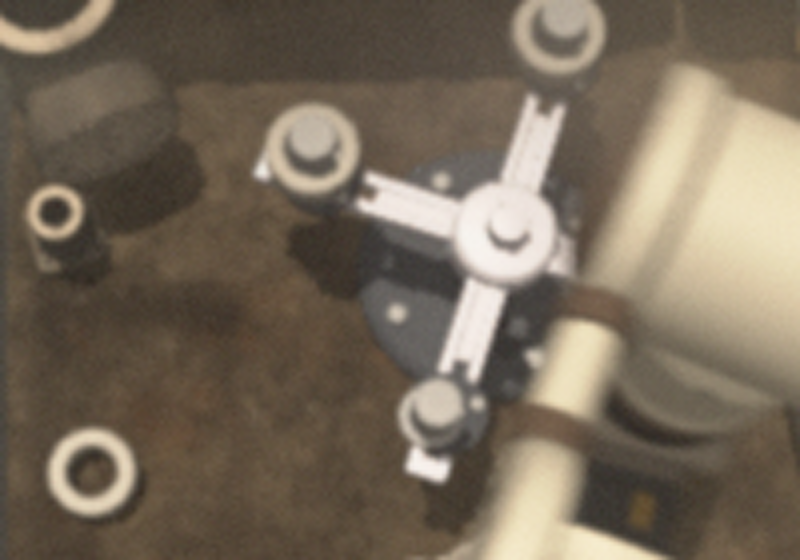

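View pics/side3c.png

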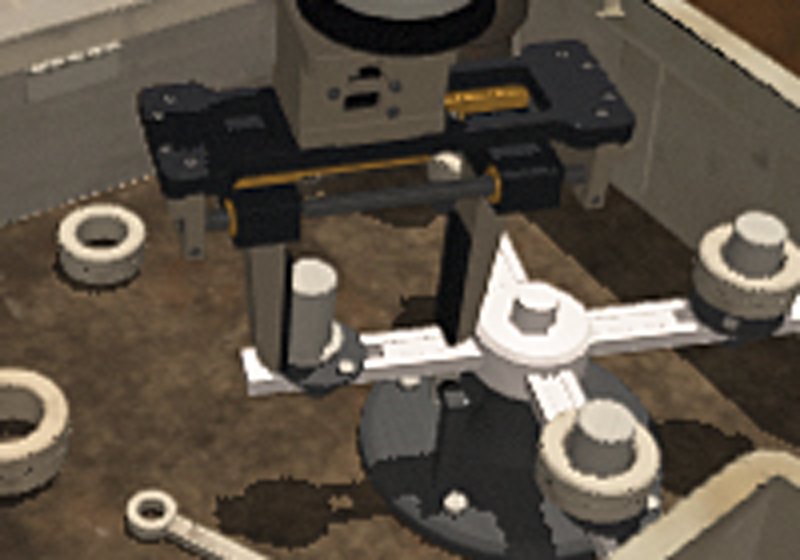

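```bash
python3 - <<'E'
from mv import *
T=lambda x,y:((x+.5)/4-.5+175,(y+.5)/4-.5+80)
S=lambda x,y:((x+.5)/4-.5+200,(y+.5)/4-.5+130)
print("ring",at("top",T(92,473),.02),at("side",S(101,233),.022))
print("pin",at("top",T(440,402),.14),at("side",S(315,276),.14))
print("knob",at("top",T(511,226),.118),at("side",S(538,293),.118))
print("tip",at("top",T(428,466),.09))
say()
rows([(.543,.169,.165,90),(.543,.169,.165,90),(.543,.169,.06,90)])
E
```

```text
ring [0.5407118  0.16998736 0.02      ] [0.5394527  0.16940046 0.022     ]
pin [ 0.55921944 -0.0398478   0.14      ] [ 0.56037452 -0.03906456  0.14      ]
knob [ 0.66671616 -0.08698186  0.118     ] [ 0.66891432 -0.0854726   0.118     ]
tip [ 0.53066401 -0.03651573  0.09      ]
t 12.68 pos [ 531.4 -116.8  174.4] rot [-1.7996e+02 -3.0000e-02  7.2560e+01] F [ 0.3 -0.   0. ] w 0.802
   [276.1, -74.6, 9.6] [-0.0007, -0.0007, -0.3044]
   [276.1, -74.6, 9.6] [-0.0007, -0.0007, -0.3044]
   [276.0, -74.5, 114.6] [-0.0007, -0.0007, -0.3044]
```

Request:
drive_tool(
  series=[55,-15.5,0,0,0,-0.1,0.8,110,-31,0,0,0,-0.2,0.8,165,-46.5,0,0,0,-0.304,0.8,221,-62,0,0,0,-0.304,0.8,276.3,-77.5,10,0,0,-0.304,0.8],
)

```text
clock: 13.3
eef_pos: [0.5401, 0.1734, 0.1651]
ee_rot: [179.9, -0.0, 90.1]
ft_force: [1.1, 0.2, -0.2]
width: 0.901
```

Request:
drive_tool(
  series=[0,0,40,0,0,0,0.8,0,0,85,0,0,0,0.8,0,0,115,0,0,0,0.6],
)

```text
clock: 13.68
eef_pos: [0.5381, 0.1716, 0.0469]
ee_rot: [-179.8, 0.0, 90.2]
ft_force: [-0.7, 0.2, -0.3]
width: 0.811
```

```bash
python3 - <<'E'
from mv import *
say()
rows([(.5403,.1697,.03,90),(.5403,.1697,.003,90)])
E
```

```text
t 13.68 pos [538.1 171.6  46.9] rot [-179.79    0.     90.18] F [-0.7  0.2 -0.3] w 0.811
   [-1.9, 2.2, 16.9] [-0.0037, 0.0, 0.0031]
   [-1.9, 2.3, 43.9] [-0.0037, 0.0, 0.0031]
```

Request:
drive_tool(
  series=[0,0,25,0,0,0,0.6,0,0,42,0,0,0,0.6,0,0,42,0,0,0,0.4],
)

```text
clock: 14.05
eef_pos: [0.5389, 0.1706, 0.0063]
ee_rot: [-179.8, 0.0, 90.1]
ft_force: [0.3, -0.1, 0.1]
width: 0.718
```

```bash
python3 - <<'E'
from mv import *
say()
rows([(.5403,.1697,.003,90)])
E
```

```text
t 14.05 pos [538.9 170.6   6.3] rot [-1.7983e+02  1.0000e-02  9.0100e+01] F [ 0.3 -0.1  0.1] w 0.718
   [-0.9, 1.4, 3.3] [-0.003, 0.0001, 0.0018]
```

Request:
drive_tool(
  series=[-1,1,2,0,0,0,0.1,-1,1,2,0,0,0,-0.2,-1,1,2,0,0,0,-0.2,-1,1,2,0,0,0,-0.2,-1,1,2,0,0,0,-0.2],
  force=15,
)

```text
clock: 14.68
eef_pos: [0.5419, 0.1692, 0.0064]
ee_rot: [179.9, -0.0, 90.1]
ft_force: [-1.4, 1.7, 5.0]
width: 0.594
```

Request:
drive_tool(
  series=[0,0,-15,0,0,0,-0.2,0,0,-60,0,0,0,-0.2,0,0,-110,0,0,0,-0.2,0,0,-160,0,0,0,-0.2,0,0,-165,0,0,0,-0.2],
)

```text
clock: 15.3
eef_pos: [0.5441, 0.1692, 0.1754]
ee_rot: [179.5, -0.0, 90.1]
ft_force: [-0.1, -0.3, -2.8]
width: 0.59
```

```bash
python3 - <<'E'
from mv import *
say()
rows([(.5571,-.0379,.17,90)])
E
```

```text
t 15.3 pos [544.1 169.2 175.4] rot [ 1.7949e+02 -3.0000e-02  9.0060e+01] F [-0.1 -0.3 -2.8] w 0.59
   [-207.1, 12.8, 5.4] [0.009, -0.0005, 0.001]
```

Request:
drive_tool(
  series=[-50,3,0,0,0,0,-0.2,-105,6.5,0,0,0,0,-0.2,-160,10,0,0,0,0,-0.2,-207,13,0,0,0,0,-0.2,-207,13,0,0,0,0,-0.2],
)

```text
clock: 15.92
eef_pos: [0.5533, -0.0408, 0.1684]
ee_rot: [-179.8, 0.0, 89.8]
ft_force: [-0.3, 0.2, -2.7]
width: 0.592
```

```bash
python3 - <<'E'
from mv import *
say()
rows([(.5571,-.0379,.155,90)])
for n in("top","side"):
    im=robot.grab_frame(n); cv2.imwrite(f"pics/{n}4.png",cv2.cvtColor(im,cv2.COLOR_RGB2BGR))
a=cv2.imread("pics/top4.png")[110:250,215:365]; cv2.imwrite("pics/top4c.png",cv2.resize(a,None,fx=4,fy=4,interpolation=cv2.INTER_CUBIC))
a=cv2.imread("pics/side4.png")[130:270,220:370]; cv2.imwrite("pics/side4c.png",cv2.resize(a,None,fx=4,fy=4,interpolation=cv2.INTER_CUBIC))
say()
E
```

```text
t 15.93 pos [553.3 -40.8 168.4] rot [-179.81    0.     89.79] F [-0.3  0.2 -2.7] w 0.592
   [2.9, 3.9, 13.4] [-0.0033, 0.0, -0.0037]
t 16.02 pos [553.3 -37.7 168.8] rot [-1.7982e+02 -7.0000e-02  8.9990e+01] F [-0.2  0.8 -2.7] w 0.591
```

View pics/side4c.png

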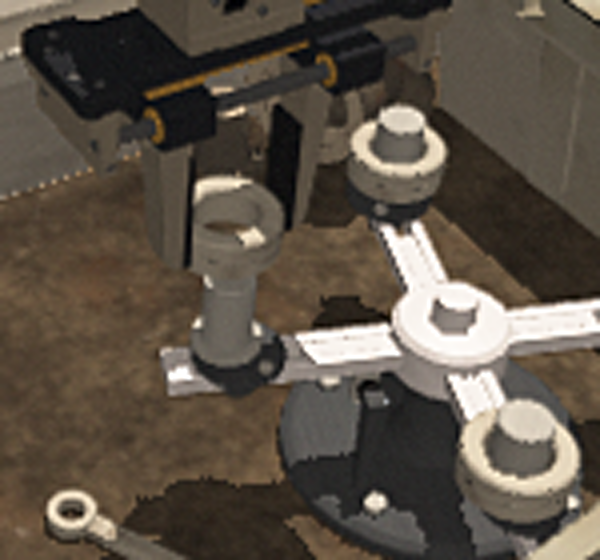

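View pics/top4c.png

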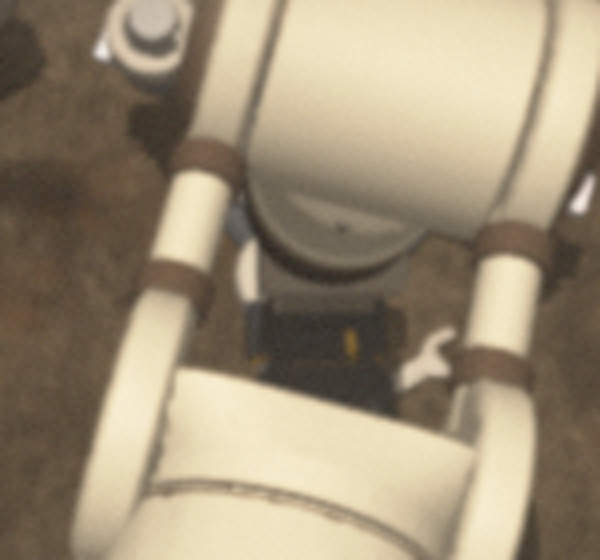

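```bash
python3 - <<'E'
from mv import *
S=lambda x,y:((x+.5)/4-.5+220,(y+.5)/4-.5+130)
print("ring",at("side",S(238,217),.184))
inv=lambda uv:((uv[0]-220+.5)*4-.5,(uv[1]-130+.5)*4-.5)
for P in [(.5571,-.0379,.14),(.5571,-.0379,.12),(.5571,-.0379,.099),(.5533,-.0377,.184),(.5533,-.0377,.162)]: print(P,inv(proj("side",P)))
say()
E
```

```text
ring [ 0.55612399 -0.04421363  0.184     ]
(0.5571, -0.0379, 0.14) (np.float64(228.24762555717462), np.float64(276.73024308401955))
(0.5571, -0.0379, 0.12) (np.float64(226.30735752107717), np.float64(305.93205696373354))
(0.5571, -0.0379, 0.099) (np.float64(224.33451279552287), np.float64(335.6241631147385))
(0.5533, -0.0377, 0.184) (np.float64(225.87246432390657), np.float64(211.2499248227324))
(0.5533, -0.0377, 0.162) (np.float64(223.7043092172105), np.float64(245.69023358197546))
t 16.02 pos [553.3 -37.7 168.8] rot [-1.7982e+02 -7.0000e-02  8.9990e+01] F [-0.2  0.8 -2.7] w 0.591
```

```bash
python3 - <<'E'
from mv import *
a=cv2.imread("pics/side4.png")[165:235,255:305]; a=cv2.resize(a,None,fx=8,fy=8,interpolation=cv2.INTER_CUBIC); a=cv2.convertScaleAbs(a,alpha=1.6)
cv2.imwrite("pics/side4d.png",a)
E
```

```text
(no output)
```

View pics/side4d.png

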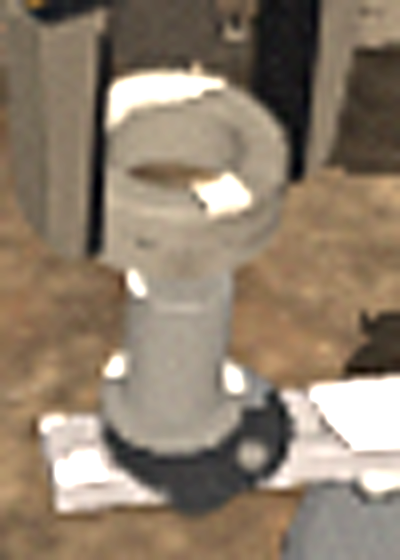

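Request:
drive_tool(
  series=[-0.5,3.8,0,0,0,0,-0.2,-0.5,3.8,10,0,0,0,-0.2,-0.5,3.8,18,0,0,0,-0.2,-0.5,3.8,18,0,0,0,-0.2],
)

```text
clock: 16.52
eef_pos: [0.5573, -0.0378, 0.1512]
ee_rot: [-179.9, -0.0, 90.1]
ft_force: [-0.8, 0.1, -2.9]
width: 0.593
```

Request:
drive_tool(
  series=[0,0,2,0,0,0,-0.2,0,0,4,0,0,0,-0.2,0,0,6,0,0,0,-0.2,0,0,7,0,0,0,-0.2],
)

```text
clock: 17.02
eef_pos: [0.5582, -0.0384, 0.1455]
ee_rot: [-180.0, -0.0, 90.1]
ft_force: [-0.1, 0.6, -2.6]
width: 0.594
```

Request:
drive_tool(
  series=[0,0,2,0,0,0,-0.2,0,0,4,0,0,0,-0.2,0,0,6,0,0,0,-0.2],
)

```text
clock: 17.4
eef_pos: [0.5583, -0.0384, 0.1395]
ee_rot: [-180.0, -0.0, 90.1]
ft_force: [0.3, 0.6, -3.6]
width: 0.596
```

Request:
drive_tool(
  series=[0,0,3,0,0,0,-0.2,0,0,6,0,0,0,-0.2,0,0,9,0,0,0,-0.2,0,0,12,0,0,0,-0.2],
)

```text
clock: 17.9
eef_pos: [0.5583, -0.0384, 0.1274]
ee_rot: [-180.0, -0.0, 90.1]
ft_force: [0.2, -0.4, -3.2]
width: 0.595
```

Request:
drive_tool(
  series=[0,0,3,0,0,0,-0.2,0,0,6,0,0,0,-0.2,0,0,9,0,0,0,-0.2,0,0,12,0,0,0,-0.2],
)

```text
clock: 18.4
eef_pos: [0.5583, -0.0384, 0.1154]
ee_rot: [180.0, -0.0, 90.1]
ft_force: [-1.2, -0.9, -2.2]
width: 0.591
```

Request:
drive_tool(
  series=[0,0,2,0,0,0,-0.2,0,0,4,0,0,0,-0.2,0,0,6,0,0,0,-0.2,0,0,8,0,0,0,-0.2],
)

```text
clock: 18.9
eef_pos: [0.5583, -0.0384, 0.1075]
ee_rot: [180.0, 0.0, 90.1]
ft_force: [0.2, 0.5, -2.6]
width: 0.59
```

Request:
drive_tool(
  series=[0,0,1,0,0,0,-0.2,0,0,2,0,0,0,-0.2,0,0,2,0,0,0,-0.2],
)

```text
clock: 19.27
eef_pos: [0.5583, -0.0384, 0.1056]
ee_rot: [-180.0, -0.0, 90.1]
ft_force: [-0.3, 0.3, -2.8]
width: 0.593
```

Request:
drive_tool(
  series=[0,0,1,0,0,0,-0.2,0,0,2,0,0,0,-0.2,0,0,2,0,0,0,-0.2],
)

```text
clock: 19.65
eef_pos: [0.5585, -0.0384, 0.1053]
ee_rot: [180.0, 0.0, 90.1]
ft_force: [-4.6, 0.4, 8.3]
width: 0.588
```

Request:
drive_tool(
  series=[0,0,-1,0,0,0,0.4,0,0,-1,0,0,0,0.6,0,0,-1,0,0,0,0.6],
)

```text
clock: 20.02
eef_pos: [0.5584, -0.0385, 0.1045]
ee_rot: [180.0, 0.0, 90.1]
ft_force: [0.5, -0.2, -0.4]
width: 0.8
```

```bash
python3 - <<'E'
from mv import *
say()
im=robot.grab_frame("side"); a=cv2.cvtColor(im,cv2.COLOR_RGB2BGR)[130:270,220:370]; cv2.imwrite("pics/side5c.png",cv2.resize(a,None,fx=4,fy=4,interpolation=cv2.INTER_CUBIC))
E
```

```text
t 20.02 pos [558.4 -38.5 104.5] rot [179.99   0.    90.05] F [ 0.5 -0.2 -0.4] w 0.8
```

View pics/side5c.png

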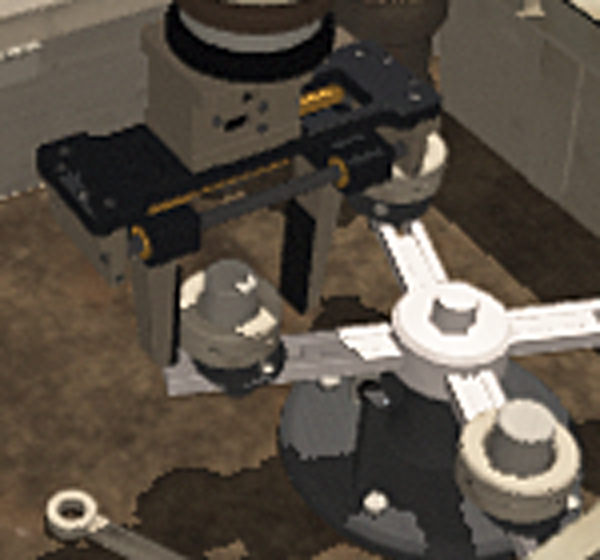

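Request:
drive_tool(
  series=[0,0,-15,0,0,0,0.6,0,0,-50,0,0,0,0.6,0,0,-95,0,0,0,0.6,-55,0,-110,0,0,0,0.6,-110,0,-110,0,0,0,0.6],
)

```text
clock: 20.7
eef_pos: [0.5599, -0.1499, 0.2184]
ee_rot: [179.7, 0.2, 90.2]
ft_force: [0.8, 0.4, -0.4]
width: 0.801
```

Request:
drive_tool(
  series=[0,-60,0,0,0,0,0.6,0,-120,0,0,0,0,0.6,0,-150,0,0,0,0,0.6,0,-150,0,0,0,0,0.6],
)

```text
clock: 21.2
eef_pos: [0.4077, -0.1488, 0.2156]
ee_rot: [179.9, 0.1, 90.0]
ft_force: [0.5, 0.4, 0.1]
width: 0.801
```

```bash
python3 - <<'E'
from mv import *
say()
for n in("top","side"):
    im=robot.grab_frame(n); cv2.imwrite(f"pics/{n}6.png",cv2.cvtColor(im,cv2.COLOR_RGB2BGR))
    for q in("seat","ring_mid","pin_plane","big_ring_mid","nut_mid"): print(n,q,[(np.round(d["uv"],1).tolist(),round(d["conf"],2),at(n,d["uv"],{"seat":.09,"ring_mid":.11,"pin_plane":.14,"big_ring_mid":.015,"nut_mid":.0095}[q]).round(4)) for d in robot.pinpoint(n,q)[:2]])
a=cv2.imread("pics/top6.png")[80:220,175:375]; cv2.imwrite("pics/top6c.png",cv2.resize(a,None,fx=4,fy=4,interpolation=cv2.INTER_CUBIC))
a=cv2.imread("pics/side6.png")[130:270,200:400]; cv2.imwrite("pics/side6c.png",cv2.resize(a,None,fx=4,fy=4,interpolation=cv2.INTER_CUBIC))
E
```

```text
t 21.2 pos [ 407.7 -148.8  215.6] rot [1.799e+02 7.000e-02 8.996e+01] F [0.5 0.4 0.1] w 0.801
top seat [([286.7, 181.3], 0.74, array([ 0.5658, -0.0497,  0.09  ])), ([249.9, 243.9], 0.16, array([0.4211, 0.0402, 0.09  ]))]
top ring_mid [([283.6, 181.7], 0.66, array([ 0.5613, -0.0404,  0.11  ]))]
top pin_plane [([289.7, 178.5], 0.87, array([ 0.5627, -0.0513,  0.14  ]))]
top big_ring_mid [([246.7, 242.5], 0.86, array([0.4262, 0.0479, 0.015 ]))]
top nut_mid [([195.8, 247.7], 0.48, array([0.416 , 0.1759, 0.0095]))]
side seat [([276.5, 217.2], 0.59, array([ 0.558 , -0.0403,  0.09  ]))]
side ring_mid [([275.1, 207.4], 0.76, array([ 0.5592, -0.0312,  0.11  ])), ([275.6, 219.3], 0.36, array([ 0.5416, -0.0614,  0.11  ]))]
side pin_plane [([279.0, 199.0], 0.81, array([ 0.5609, -0.0406,  0.14  ]))]
side big_ring_mid [([202.3, 239.3], 0.82, array([0.4206, 0.0428, 0.015 ]))]
side nut_mid [([174.2, 206.1], 0.58, array([0.4067, 0.1804, 0.0095]))]
```

View pics/side6c.png

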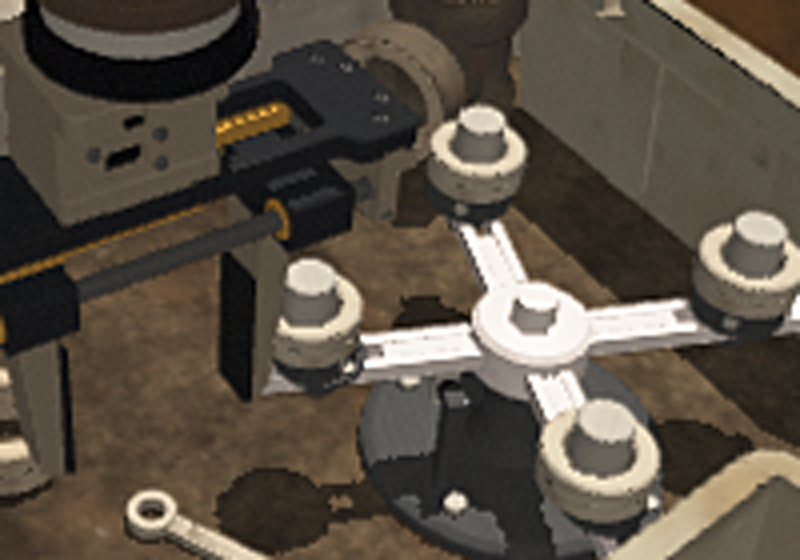

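View pics/top6c.png

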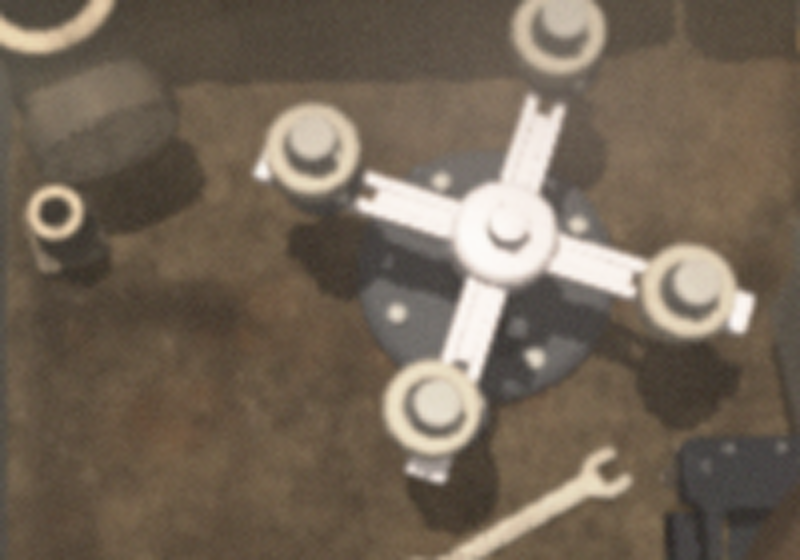

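```bash
python3 - <<'E'
from mv import *
say(); print(robot.sign_off())
E
```

```text
t 21.8 pos [ 408.5 -148.5  214.5] rot [-1.7998e+02 -1.0000e-02  9.0070e+01] F [ 0.4  0.5 -0.4] w 0.8
the job is handed in; nothing more can be done
None
```

I turned the carousel to its stop and hung the small ring on the empty hook. I handed the job in at 21.8 s; sign-off gives no verdict, so these are my own checks.

**Carousel:** I gripped the empty hook's pin with 5 N and turned it about 62° anticlockwise until it met the stop, where the force on the tool reached about 12 N. In the last top picture the empty arm points the same way as the foot's bolt pattern to within about half a degree. That assumes the bolts sit at 45° to the stand's axes, as I had no direct reading of the joint.

**Ring:** I located the pin by gripping it in two directions and lowered the ring over it with no sideways resistance. It met the collar at the expected height, with about 11 N at contact. I let go, backed away and saw the ring lying flat like the other three, with the robot clear and reading no contact force.

**Big ring and nut:** I never touched them. The network's positions stayed within about 6 mm for the big ring. For the nut they agreed to 1 mm from the top camera but differed by about 10 mm from the side camera, which I put down to noise.

**What disagreed:** The camera put the pin about 3 mm from where touch did. The network's seat and ring points differed by up to about 12 mm between cameras. I went by touch.

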